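Zero the scoop counter and hold the blue jar at the front

ROBOT

A 6-joint arm with a two-finger parallel gripper is mounted at the origin on the work surface. World frame = base frame: x ahead of the robot, y to its left, z up, the work surface at z = 0. Lengths are in mm, angles in degrees, forces in N, time in s.
With the tool pointing down it reaches from about 350 to 850 mm from the base axis. Payload 8.1 kg.
Tool frame: the origin (TCP) lies between the finger pads, 19 mm behind the fingertips; this is the grasp point; z points along the fingers, y is the direction in which the jaws open and shut (so a half turn about z gives the same grasp; the last joint's range is limited). The gripper opens to 85 mm and grips with 20 to 120 N. Pads are 22 mm wide; open, the fingers measure 114 mm over their backs; the gripper's body (76 mm by 85 mm) begins 54 mm behind the grasp point. The pads swing forward as they close: fully open they stand 13 mm farther back than shut.
Start: joints at [-73.132, 7.471, 85.268, -0, 87.261, -4.893], TCP at [222.461, -557.24, 249.992] pointing down, gripper open.
Joint ranges: [-169.43, 169.43], [-51.17, 129.36], [1.28, 143.12], [-76.62, 256.62], [0, 156.53], [-152.29, 152.29]. Speed limits (degrees/s): [136.94, 136.94, 159.86, 180, 180, 180].

INTERFACE

Orientations are given as [roll, pitch, yaw] about the fixed x, y, z axes, in that order (R = Rz(yaw) Ry(pitch) Rx(roll)).
In Python, from rig import arm, read_camera, get_calibration, finish_job gives the robot as it stands. The module is installed in compiled form; this text tells all that it offers.
- The arm moves only by the tool drive_tool, never from a script. Its argument "motion" is a list of rows, each an object with "dp": the shift along the tool's x, y, z in units of 120 mm (1.0 is 120 mm), a list of three; "rot": the turn, a rotation vector about the tool's x, y, z in units of 360 degrees (1.0 is 360 degrees), a list of three. In form: [{"dp": [x, y, z], "rot": [wx, wy, wz]}, ...]. A call has 1 to 10 rows; each row shifts and turns the commanded pose from where the row before left it, along the tool's axes as they then stand; what a row does not reach is not made up. A row lasts 1/12 s, in which the tool goes at most 41.7 mm and 7.16 degrees, less where a joint would pass 70% of its speed; a pose out of reach is approached as far as the arm can. A call with a number of a shift or a turn outside -1 to 1 is refused whole. A call with a gripper value outside its range is refused whole. "hand" is the opening, from 0 (shut) to 1 (fully open), set as the call begins (left out, the last holds). The fingers move at their own pace and stop on an object; "newtons" is the grip in N (left out, the last holds). Time passes only in rows, so rows that do not move let the fingers close. It gives the time, the measured TCP pose, the force and the opening at its end, in the units of the state.
- arm.observe(): the state, without advancing time (a new reading comes with each control period).
- read_camera(name): name is "scene" or "top"; returns (picture, depth): 400x640x3 uint8, blue, green, red; 400x640 float32, mm along the optical axis (not along the pixel's ray), 0 where there is no reading.
- get_calibration(name): a dict with "intrinsics" (3x3 intrinsics, pixels), "D" ([k1, k2, p1, p2, k3] as OpenCV has them; the pictures are not rectified), "world_from_camera" (4x4, takes a point from camera to world coordinates). Camera axes: x right, y down, z forward; pixel columns grow to the right and rows downward; lengths in mm; the calibration is good to about 2 mm. A picture is of the moment at which its call begins. get_calibration takes no time and is no camera call.
- finish_job(): hands the job in, once; it reports no verdict.
The state is a dict: "time": time; "joints": joint angles; "joint_velocities": joint speeds; "joint_efforts": joint torques, N m; "tcp_pos": TCP position; "tcp_rot": TCP orientation; "wrist_force": force on the tool from outside, world axes, zero at the start; "moment": the same for the moment, N m; "grip_width": opening from 0.0 (shut) to 1.0 (fully open).
Only numpy, scipy, OpenCV 4.12 (cv2) and the standard library are available. Lean on these libraries where they do the work, as an engineer would, in place of code of your own. Each camera call takes 0.05 s, during which the arm holds its last target.

TASK

Get the jar carousel ready for scooping: first turn the knob of the scoop counter back to its zero stop (pointer on the red mark). Then turn the carousel until the jar with the blue lid and band stands at the front, right at the red arrow on the foot, and finish with the gripper still holding on to the carousel, keeping the turntable still there, and the counter still at zero. Leave the other things on the cart where they are.

Things in the scene. Friction and masses are not known exactly. Their poses are not given: they have to be found in the camera images.
- counter (a joint): turn of the scoop counter's knob, rad: 0 at the zero stop (a hard stop), growing as the knob turns clockwise seen from above, up to 4.0; so it goes back to zero counterclockwise seen from above. Light friction (0.04 N m), stays where it is left
- counter_box: fixed white box 130 x 130 x 32 high with the light grey dial of the scoop counter on top; origin at the centre of its underside. The red zero mark lies from the knob's axis towards the box's own -x; black ticks follow clockwise every 0.45 rad
- counter_grip (a point): on the knob's vertical axis (centre of the box), 65 above the cart's top: TCP height to grip. The black knob: a disc of 54 diameter (top face at 42) with an upright grip bar on it 52 long, 16 thick, reaching up to 76. The point's x axis lies along the bar and turns with it; a white pointer line marks the bar's -x end. At joint 0 the bar lies along the box's x axis
- carousel_foot: fixed grey round foot of the jar carousel, 240 diameter, 18 high, origin at the centre of its underside, on the turntable's vertical axis. Its front is its own -x: there a white tongue 44 wide reaches out to 195 from the axis and bears a red arrow that points inward at the axis
- turntable: wooden disc of 284 diameter, upper face 32 above the cart's top; origin on its vertical axis. Turns both ways without end (friction 0.06 N m, slight damping) and stays where left. Five jars of 68 diameter are clipped fast on it, evenly spaced at 95 from the axis; one has a blue lid, lid knob and band, the others white lids. The blue jar lies towards the turntable's own -x
- blue_knob (a point): on the axis of the blue jar's lid knob, 95 from the turntable's axis, 167 above the cart's top: TCP height to pinch it from above. Every lid is 64 diameter with its top at 144 above the cart's top and bears a round upright knob of 22 diameter from 144 up to 178. White knobs are the same
- front_mark (a point): point on the carousel's foot frame where blue_knob is when the blue jar faces front exactly: 95 from the axis towards the red arrow, 167 above the cart's top
- lime_scoop: bystander: lime plastic scoop lying flat, about 180 long, 38 high; origin under it near the middle, handle towards its -x
- glass_jar: bystander: empty open glass storage jar, 90 diameter, 140 high; origin at the centre of its underside
- red_container: bystander: red clip-top container 108 x 148 x 91 high; origin at the centre of its underside
- scoop_holder: bystander: chrome bell-shaped open scoop holder, 112 diameter at the foot, 150 high; origin at the centre of its underside
- mug: bystander: blue mug 80 diameter, 90 high, handle at its +y; origin at the centre of its underside
- tea_tin: bystander: green round tea tin 76 diameter, 110 high; origin at the centre of its underside
Things that resemble listed ones, but are neither listed nor needed, are in the scene too. Leave any green look-alike of the counter_box alone.

How it is judged:
By the outcome, as a careful person would: the job done as asked, in the order asked, and still so for the second after the job is handed in, while the arm keeps its last pose, push and grip.
It also fails if it takes over 67 s, if anything falls off the work surface, if the arm or the gripper's body presses on something with over 40 N, if the wrist force passes 120 N, or if a joint passes its speed limit or range.

## Working session

There is one attempt and no reset: what is moved stays moved. The work goes in short steps, Python scripts to look and compute and a tool call to move; the robot and the scene stay as the last step left them, time stands still between calls to the robot, and variables do not carry over. Pictures are saved under pics/ and viewed, and the job is handed in when it is done.

Besides the shell and the picture viewer there is one more tool, called after "Request:" as a command line: name --argument value ..., lists and objects as JSON in quotes. drive_tool: Moves the arm, as the interface text tells. Shifts and turns lie within -1 to 1; 1 stands for 120 mm of shift or 360 degrees of turn. Its arguments: {"type":"object","properties":{"motion":{"type":"array"},"hand":{"type":"number"},"newtons":{"type":"number"}},"required":["motion"]}

```bash
mkdir -p pics
cat > h.py <<'E'
import cv2,numpy as np
from rig import arm, read_camera, get_calibration, finish_job
E
python3 - <<'E'
from h import *
for n in("scene","top"):
    p,d=read_camera(n); np.savez(f"{n}0.npz",p=p,d=d); cv2.imwrite(f"pics/{n}0.png",p)
    c=get_calibration(n); print(c)
print(arm.observe())
E
```

```text
{'intrinsics': array([[401.64361825,   0.        , 316.03522458],
       [  0.        , 401.64361825, 193.77098102],
       [  0.        ,   0.        ,   1.        ]]), 'D': array([-0.02865673,  0.        ,  0.        ,  0.        ,  0.        ]), 'world_from_camera': array([[ 7.93193611e-01,  4.16648887e-01, -4.44125659e-01,
         1.15328417e+03],
       [ 6.08622476e-01, -5.67002125e-01,  5.55056098e-01,
        -7.55875798e+02],
       [-2.05566867e-02, -7.10571809e-01, -7.03324340e-01,
         1.05311903e+03],
       [ 0.00000000e+00,  0.00000000e+00,  0.00000000e+00,
         1.00000000e+00]])}
{'intrinsics': array([[480.4969085 ,   0.        , 323.60070414],
       [  0.        , 480.4969085 , 203.12252892],
       [  0.        ,   0.        ,   1.        ]]), 'D': array([-0.03793873,  0.        ,  0.        ,  0.        ,  0.        ]), 'world_from_camera': array([[-1.39766126e-02, -9.94659699e-01,  1.02258190e-01,
         4.01019385e+02],
       [-9.99870385e-01,  1.47202655e-02,  6.52127612e-03,
        -2.52874109e+01],
       [-7.99171825e-03, -1.02153790e-01, -9.94736516e-01,
         1.66992846e+03],
       [ 0.00000000e+00,  0.00000000e+00,  0.00000000e+00,
         1.00000000e+00]])}
{'time': 0.1, 'joints': array([-7.31328990e+01,  7.51329737e+00,  8.53236490e+01, -1.08091167e-03,
        8.72616335e+01, -4.89247417e+00]), 'joint_velocities': array([ 0.00928754, -0.01107565, -0.14510956, -0.01503966, -0.0847768 ,
       -0.0217981 ]), 'joint_efforts': array([ 1.72886434e-03, -5.70952106e+01, -5.01942086e+01, -8.32558180e-05,
        8.09845078e-03, -1.33733042e-05]), 'tcp_pos': array([ 222.31088309, -556.7883433 ,  249.01723202]), 'tcp_rot': array([-1.79901687e+02, -7.33183124e-03,  2.17596215e+01]), 'wrist_force': array([-0.28661719,  0.32973648, -0.25480819]), 'moment': array([-0.02443861, -0.02774463,  0.01773875]), 'grip_width': 1.0008792792034613}
```

View pics/scene0.png

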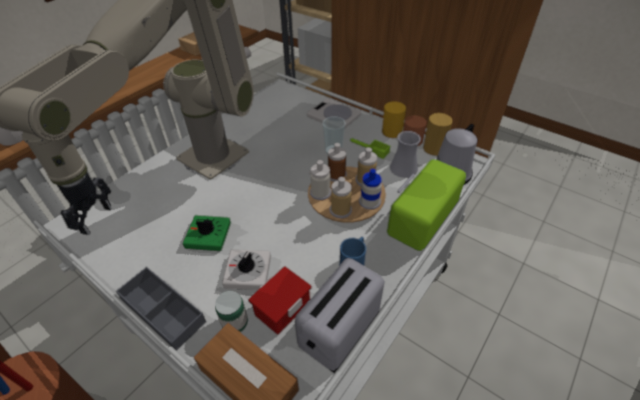

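View pics/top0.png

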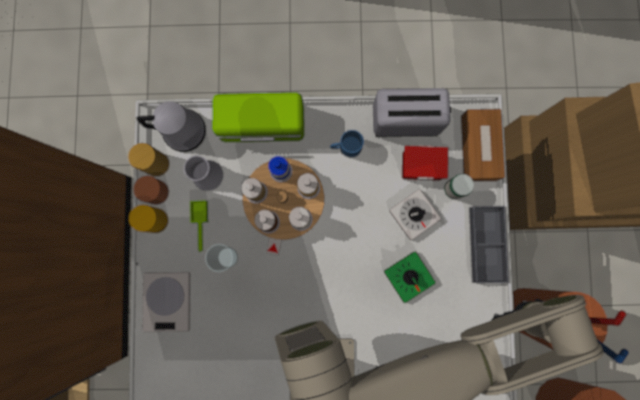

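The scene view shows the white counter at (247,266), the green look-alike at (207,232) and the carousel at (346,190). In the top view the same things are at (415,214), (410,277) and (283,198), and the red arrow is at (273,249). The white box fits the description. I'll confirm it in an enlarged crop and measure.

```bash
cat >> h.py <<'E'
def ray(n,uv,z):
    c=get_calibration(n);K=c["intrinsics"];T=c["world_from_camera"]
    q=cv2.undistortPoints(np.array(uv,float).reshape(-1,1,2),K,c["D"]).reshape(-1,2)
    d=np.c_[q,np.ones(len(q))]@T[:3,:3].T; o=T[:3,3]
    return o+d*((z-o[2])/d[:,2])[:,None]
def proj(n,P):
    c=get_calibration(n);T=np.linalg.inv(c["world_from_camera"])
    return cv2.projectPoints(np.array(P,float).reshape(-1,1,3),cv2.Rodrigues(T[:3,:3])[0],T[:3,3],c["intrinsics"],c["D"])[0].reshape(-1,2)
def dpt(n,d,u,v):
    c=get_calibration(n);T=c["world_from_camera"]
    q=cv2.undistortPoints(np.array([[[u,v]]],float),c["intrinsics"],c["D"])[0,0]
    return (T@np.r_[np.r_[q,1]*d[v,u],1])[:3]
def comps(m,amin=5):
    n,l,s,c=cv2.connectedComponentsWithStats(m.astype(np.uint8));
    return [(s[i,4],c[i].round(1),s[i,:4]) for i in range(1,n) if s[i,4]>=amin]
E
python3 - <<'E'
from h import *
a=np.load("top0.npz");p=a["p"];d=a["d"]
c1=cv2.resize(p[180:250,380:450],None,fx=5.5,fy=5.5,interpolation=cv2.INTER_CUBIC)
c2=cv2.resize(p[145:260,230:336],None,fx=3.35,fy=3.35,interpolation=cv2.INTER_CUBIC)
h=max(c1.shape[0],c2.shape[0])
c1=cv2.copyMakeBorder(c1,0,h-c1.shape[0],0,0,0);c2=cv2.copyMakeBorder(c2,0,h-c2.shape[0],0,0,0)
cv2.imwrite("pics/crop1.png",np.hstack([c1,c2]))
hsv=cv2.cvtColor(p,cv2.COLOR_BGR2HSV);H,S,V=cv2.split(hsv)
print("red",comps(((H<8)|(H>172))&(S>120)&(V>60)))
print("blue",comps((H>108)&(H<130)&(S>150)))
m=(S<45)&(V>130);
for z in [(330,230),(360,330),(400,190)]: print(z,dpt("top",d,*z))
for uv in [(283,198),(415,214),(279,166),(307,182),(299,216),(266,219),(252,188)]: print(uv,dpt("top",d,*uv).round(1))
E
```

```text
red [(np.int32(1406), array([425., 162.]), array([403, 146,  45,  34], dtype=int32)), (np.int32(38), array([272.8, 248.5]), array([269, 245,   8,   7], dtype=int32)), (np.int32(189), array([612.9, 319.2]), array([596, 311,  30,  14], dtype=int32)), (np.int32(6), array([596.2, 323.5]), array([595, 323,   4,   2], dtype=int32))]
blue [(np.int32(259), array([277.9, 165.5]), array([269, 157,  19,  18], dtype=int32))]
(330, 230) [478.37178195 -35.23948642   2.88881418]
(360, 330) [ 136.41296837 -132.20699724    2.10296229]
(400, 190) [ 6.14964659e+02 -2.82607740e+02 -2.91162207e-01]
(283, 198) [582.  118.9  94.2]
(415, 214) [ 523.7 -317.6   79.9]
(279, 166) [676.  124.5 167. ]
(307, 182) [621.8  35.6 177.9]
(299, 216) [515.3  61.7 176.8]
(266, 219) [507.4 164.8 177. ]
(252, 188) [605.5 208.6 177.4]
```

View pics/crop1.png

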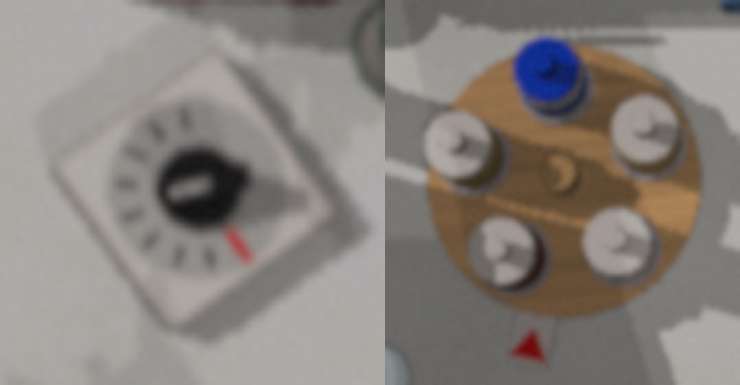

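The white box on the left carries the red mark at crop (238,245) and the pointer line at crop (190,188), pointing left. The blue jar stands at the back, and the arrow is at crop (530,348). Next come precise measurements from depth.

```bash
cat >> h.py <<'E'
def cloud(n,d):
    c=get_calibration(n);T=c["world_from_camera"];v,u=np.mgrid[:400,:640]
    q=cv2.undistortPoints(np.stack([u,v],-1).reshape(-1,1,2).astype(float),c["intrinsics"],c["D"]).reshape(-1,2)
    P=np.c_[q,np.ones(len(q))]*d.reshape(-1,1)
    return (P@T[:3,:3].T+T[:3,3]).reshape(400,640,3)
E
python3 - <<'E'
from h import *
from scipy.optimize import least_squares
for n in("top","scene"):
    a=np.load(n+"0.npz");p=a["p"];d=a["d"];W=cloud(n,d);X,Y,Z=W[...,0],W[...,1],W[...,2];ok=d>0
    hsv=cv2.cvtColor(p,cv2.COLOR_BGR2HSV);H,S,V=cv2.split(hsv)
    print(n,"floor",np.median(Z[ok&(np.abs(X-480)<40)&(np.abs(Y+60)<40)]))
    near=ok&(np.hypot(X-523,Y+315)<110)
    b=near&(Z>24)&(Z<40)&(S<60)
    r=cv2.minAreaRect(W[b][:,:2].astype(np.float32));print("box",r,b.sum(),np.median(Z[b]))
    k=near&(Z>64)&(Z<84)&(np.hypot(X-523,Y+315)<45)
    print("bar",k.sum(),cv2.minAreaRect(W[k][:,:2].astype(np.float32)),W[k].mean(0))
    red=((H<10)|(H>170))&(S>90)&near
    ys,xs=np.nonzero(red); print("mark",len(xs),ray(n,[[xs.mean(),ys.mean()]],32) if len(xs) else 0)
    m=k&(V>120); ys,xs=np.nonzero(m); print("ptr",len(xs), [ (x,y,V[y,x]) for x,y in zip(xs,ys)])
    if len(xs): R=ray(n,np.c_[xs,ys],76);print(R.mean(0),R[np.argmin(R[:,1])],R[np.argmax(R[:,1])])
    kn=ok&(Z>158)&(Z<190)&(np.hypot(X-582,Y-115)<130)
    C=[]
    for A,c,_ in comps(kn,6):
        x=ray(n,[c],178)[0] if n=="top" else None
        l=W[kn]; u,v=int(c[0]),int(c[1]); q=l[np.hypot(*(l[:,:2]-W[v,u,:2]).T)<16]
        print("knob",A,c,x,q.mean(0).round(1),p[v,u]); C.append(x[:2] if x is not None else q.mean(0)[:2])
    C=np.array(C)
    if len(C)>=4: print("axis",least_squares(lambda t:np.hypot(*(C-t).T)-95,[582,115]).x)
    dk=ok&(Z>24)&(Z<40)&(np.hypot(X-582,Y-115)<170)
    e,_=cv2.minEnclosingCircle(W[dk][:,:2].astype(np.float32)),0;print("disc",e)
    ar=((H<8)|(H>172))&(S>120)&(np.hypot(X-582,Y-115)<230)&(Z<30)&ok
    ys,xs=np.nonzero(ar)
    if len(xs):
        R=ray(n,np.c_[xs,ys],18);print("arrow",len(xs),R.mean(0),np.median(Z[ar]))
E
```

```text
top floor -0.9337097403674761
box ((526.3789672851562, -327.8612060546875), (129.99856567382812, 131.450927734375), 33.980873107910156) 1191 31.525654624360868
bar 77 ((526.476806640625, -328.2149963378906), (15.930684089660645, 52.567935943603516), 12.797194480895996) [ 526.3424022  -326.9225551    73.91983947]
mark 10 [[ 493.47514719 -351.99003242   32.        ]]
ptr 0 []
knob 43 [276.8 164.2] [679.88881546 130.27437181 178.        ] [680.7 130.8 173.6] [145  48  19]
knob 40 [306.6 182.1] [621.46068066  36.88985201 178.        ] [621.9  36.8 175.3] [149 153 160]
knob 43 [249.6 186.7] [609.64713836 216.05935992 178.        ] [610.2 216.6 174.4] [155 159 165]
knob 38 [298.2 216.3] [514.30785787  64.17105982 178.        ] [514.3  64.1 176.8] [149 152 161]
knob 42 [262.9 219.2] [506.83344682 174.3185177  178.        ] [507.1 174.6 174.9] [149 153 161]
axis [586.4072094  124.51239509]
disc ((588.0177001953125, 125.3930892944336), 141.8682098388672)
arrow 37 [416.80676446 161.75306916  18.        ] 11.641696743668263
scene floor 1.4907243331535938
box ((529.4374389648438, -328.1043090820
[... 421 characters left out ...]
t64(251), np.uint8(147)), (np.int64(247), np.int64(252), np.uint8(124)), (np.int64(248), np.int64(252), np.uint8(129)), (np.int64(247), np.int64(253), np.uint8(125))]
[ 521.03192744 -305.96186291   76.        ] [ 522.94327855 -310.79749756   76.        ] [ 522.52728819 -301.71179272   76.        ]
knob 43 [337.4 146.3] None [514.7 170.7 173.3] [118 120 124]
knob 45 [367.6 151.3] None [614.2 211.2 172.1] [109 111 114]
knob 53 [319.9 163.7] None [520.9  60.  172.3] [135 136 141]
knob 44 [372.4 172.3] None [685.9 126.7 172. ] [113  31  12]
knob 50 [341.7 180.8] None [628.   34.3 173.3] [137 139 143]
axis [592.65395654 120.25922619]
disc ((591.11572265625, 127.00260162353516), 144.3028106689453)
```

Request:
drive_tool --motion '[{"dp": [0.307, -0.083, 0], "rot": [0, 0, 0]}, {"dp": [0.307, -0.083, 0], "rot": [0, 0, 0]}, {"dp": [0.307, -0.083, 0], "rot": [0, 0, 0]}, {"dp": [0.307, -0.083, 0], "rot": [0, 0, 0]}, {"dp": [0.307, -0.083, 0], "rot": [0, 0, 0]}, {"dp": [0.307, -0.083, 0], "rot": [0, 0, 0]}, {"dp": [0.307, -0.083, 0], "rot": [0, 0, 0]}, {"dp": [0.307, -0.083, 0], "rot": [0, 0, 0]}, {"dp": [0.307, -0.083, 0], "rot": [0, 0, 0]}, {"dp": [0.307, -0.083, 0], "rot": [0, 0, 0]}]' --hand 1

```text
time: 0.93
tcp_pos: [528.8, -326.6, 249.5]
tcp_rot: [-180.0, 0.0, 21.8]
wrist_force: [-0.3, -0.5, -0.3]
grip_width: 0.998
```

Request:
drive_tool --motion '[{"dp": [0, 0, 0], "rot": [0, 0, 0.0195]}, {"dp": [0, 0, 0], "rot": [0, 0, 0.0195]}, {"dp": [0, 0, 0], "rot": [0, 0, 0.0195]}, {"dp": [0, 0, 0], "rot": [0, 0, 0.0195]}, {"dp": [0, 0, 0], "rot": [0, 0, 0.0195]}, {"dp": [0, 0, 0], "rot": [0, 0, 0.0195]}, {"dp": [0, 0, 0], "rot": [0, 0, 0.0195]}]'

```text
time: 1.52
tcp_pos: [527.5, -327.9, 249.3]
tcp_rot: [-180.0, 0.1, -27.7]
wrist_force: [-0.5, 0.0, 0.8]
grip_width: 1.001
```

Request:
drive_tool --motion '[{"dp": [0, 0, 0], "rot": [0, 0, 0.0195]}, {"dp": [0, 0, 0], "rot": [0, 0, 0.0195]}, {"dp": [0, 0, 0], "rot": [0, 0, 0.0195]}, {"dp": [0, 0, 0], "rot": [0, 0, 0.0195]}, {"dp": [0, 0, 0], "rot": [0, 0, 0.0195]}, {"dp": [0, 0, 0], "rot": [0, 0, 0.0195]}, {"dp": [0, 0, 0], "rot": [0, 0, 0.0195]}, {"dp": [0, 0, 0], "rot": [0, 0, 0]}, {"dp": [0, 0, 0], "rot": [0, 0, 0]}]'

```text
time: 2.27
tcp_pos: [527.5, -328.0, 249.5]
tcp_rot: [180.0, 0.0, -76.3]
wrist_force: [1.1, 0.3, 0.0]
grip_width: 1.0
```

Request:
drive_tool --motion '[{"dp": [0, 0, 0.2], "rot": [0, 0, 0.003]}, {"dp": [0, 0, 0.25], "rot": [0, 0, 0]}, {"dp": [0, 0, 0.25], "rot": [0, 0, 0]}, {"dp": [0, 0, 0.25], "rot": [0, 0, 0]}, {"dp": [0, 0, 0.2], "rot": [0, 0, 0]}, {"dp": [0, 0, 0.15], "rot": [0, 0, 0]}, {"dp": [0, 0, 0.13], "rot": [0, 0, 0]}, {"dp": [0, 0, 0.1], "rot": [0, 0, 0]}, {"dp": [0, 0, 0], "rot": [0, 0, 0]}]'

```text
time: 3.02
tcp_pos: [525.8, -326.8, 62.9]
tcp_rot: [179.8, 0.2, -77.4]
wrist_force: [-0.4, 1.1, -0.3]
grip_width: 1.004
```

Run:
```python
from h import *
print(arm.observe()["tcp_pos"],arm.observe()["wrist_force"])
for n in("scene","top"):
    p,d=read_camera(n); np.savez(f"{n}1.npz",p=p,d=d)
    if n=="scene": cv2.imwrite("pics/scene1.png",cv2.resize(p[190:320,170:330],None,fx=4.5,fy=4.5,interpolation=cv2.INTER_CUBIC))
W=cloud("top",d); H,S,V=cv2.split(cv2.cvtColor(p,cv2.COLOR_BGR2HSV))
m=(H>30)&(H<45)&(S>150)&(d>0)&(np.mgrid[:400,:640][0]<160); q=W[m]; print("lime box",m.sum(),q.min(0),q.max(0))
```

```text
[ 525.83651226 -326.79775427   62.89682674] [-0.39082356  1.10927315 -0.33810561]
lime box 3763 [788.12950372  51.1459571   44.22306157] [926.47985695 345.49721047 162.3453843 ]
```

View pics/scene1.png

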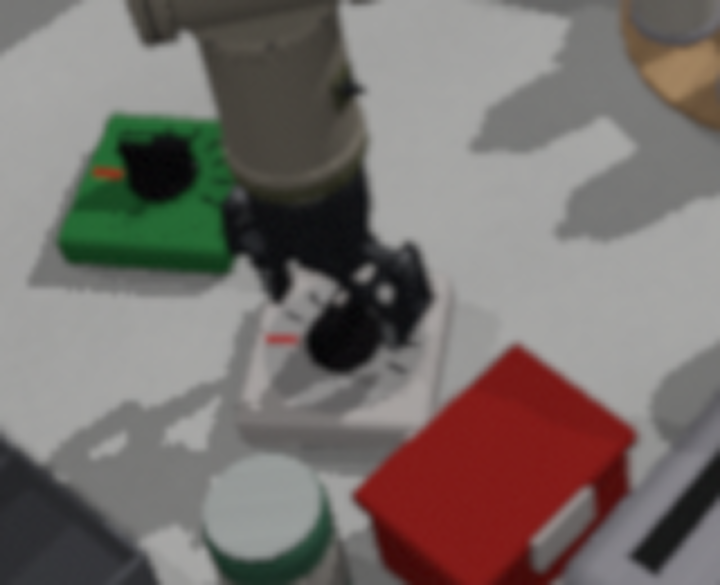

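The crop shows the open fingers straddling the white box's knob at (345,330), with red mark at (282,340). I'll lift slightly and close.

Request:
drive_tool --motion '[{"dp": [0.01, -0.01, -0.018], "rot": [0, 0, 0]}, {"dp": [0, 0, 0], "rot": [0, 0, 0]}, {"dp": [0, 0, 0], "rot": [0, 0, 0]}]'

```text
time: 3.37
tcp_pos: [530.2, -329.8, 70.4]
tcp_rot: [-179.9, -0.1, -77.6]
wrist_force: [0.5, 0.7, -0.6]
grip_width: 0.999
```

Request:
drive_tool --motion '[{"dp": [0, 0, 0], "rot": [0, 0, 0]}, {"dp": [0, 0, 0], "rot": [0, 0, 0]}, {"dp": [0, 0, 0], "rot": [0, 0, 0]}, {"dp": [0, 0, 0], "rot": [0, 0, 0]}, {"dp": [0, 0, 0], "rot": [0, 0, 0]}, {"dp": [0, 0, 0], "rot": [0, 0, 0]}, {"dp": [0, 0, 0], "rot": [0, 0, 0]}, {"dp": [0, 0, 0], "rot": [0, 0, 0]}, {"dp": [0, 0, 0], "rot": [0, 0, 0]}]' --hand 0 --newtons 30

```text
time: 4.12
tcp_pos: [527.0, -329.5, 68.7]
tcp_rot: [179.8, 0.1, -77.6]
wrist_force: [-12.4, -0.4, 9.5]
grip_width: 0.185
```

Request:
drive_tool --motion '[{"dp": [0, 0, 0], "rot": [0, 0, -0.014]}, {"dp": [0, 0, 0], "rot": [0, 0, -0.014]}, {"dp": [0, 0, 0], "rot": [0, 0, -0.014]}, {"dp": [0, 0, 0], "rot": [0, 0, -0.014]}, {"dp": [0, 0, 0], "rot": [0, 0, -0.014]}, {"dp": [0, 0, 0], "rot": [0, 0, -0.014]}, {"dp": [0, 0, 0], "rot": [0, 0, -0.014]}, {"dp": [0, 0, 0], "rot": [0, 0, -0.014]}, {"dp": [0, 0, 0], "rot": [0, 0, -0.014]}, {"dp": [0, 0, 0], "rot": [0, 0, -0.014]}]'

```text
time: 4.95
tcp_pos: [527.8, -328.7, 68.8]
tcp_rot: [180.0, 0.2, -27.0]
wrist_force: [-7.1, 3.8, 8.6]
grip_width: 0.177
```

Request:
drive_tool --motion '[{"dp": [0, 0, 0], "rot": [0, 0, -0.014]}, {"dp": [0, 0, 0], "rot": [0, 0, -0.014]}, {"dp": [0, 0, 0], "rot": [0, 0, -0.014]}, {"dp": [0, 0, 0], "rot": [0, 0, -0.014]}, {"dp": [0, 0, 0], "rot": [0, 0, -0.014]}, {"dp": [0, 0, 0], "rot": [0, 0, -0.014]}, {"dp": [0, 0, 0], "rot": [0, 0, -0.014]}, {"dp": [0, 0, 0], "rot": [0, 0, -0.014]}, {"dp": [0, 0, 0], "rot": [0, 0, -0.014]}, {"dp": [0, 0, 0], "rot": [0, 0, -0.014]}]'

```text
time: 5.78
tcp_pos: [527.8, -327.6, 68.7]
tcp_rot: [-179.8, 0.1, 23.5]
wrist_force: [-9.6, 8.5, 11.6]
grip_width: 0.18
```

Request:
drive_tool --motion '[{"dp": [0, 0, 0], "rot": [0, 0, -0.007]}, {"dp": [0, 0, 0], "rot": [0, 0, -0.007]}, {"dp": [0, 0, 0], "rot": [0, 0, 0]}, {"dp": [0, 0, 0], "rot": [0, 0, 0]}, {"dp": [0, 0, 0], "rot": [0, 0, 0]}]'

```text
time: 6.2
tcp_pos: [527.7, -327.5, 68.7]
tcp_rot: [-179.7, 0.1, 28.3]
wrist_force: [-9.8, 7.6, 12.4]
grip_width: 0.184
```

Run:
```python
from h import *
o=arm.observe()
print(o)
```

```text
{'time': 6.2, 'joints': array([-3.65673193e+01,  1.95644314e+01,  9.08840833e+01,  2.63966331e-02,
        6.98197655e+01,  2.51630926e+01]), 'joint_velocities': array([ 0.03087244,  0.02397957, -0.00193674, -0.00959982, -0.01396622,
        0.11648744]), 'joint_efforts': array([-1.33176181e+00, -5.90039635e+01, -4.71848345e+01, -4.22493070e-01,
       -4.55928862e+00,  1.82015385e-03]), 'tcp_pos': array([ 527.73575272, -327.52957731,   68.73676009]), 'tcp_rot': array([-1.79746661e+02,  9.16860746e-02,  2.82606265e+01]), 'wrist_force': array([-9.84174265,  7.58449575, 12.40808159]), 'moment': array([1.47413272e+00, 1.60861946e+00, 1.10226369e-03]), 'grip_width': 0.18422092755233907}
```

Request:
drive_tool --motion '[{"dp": [0, 0, 0], "rot": [0, 0, -0.005]}, {"dp": [0, 0, 0], "rot": [0, 0, -0.005]}, {"dp": [0, 0, 0], "rot": [0, 0, -0.005]}, {"dp": [0, 0, 0], "rot": [0, 0, 0]}, {"dp": [0, 0, 0], "rot": [0, 0, 0]}]'

```text
time: 6.62
tcp_pos: [527.7, -327.4, 68.8]
tcp_rot: [-179.7, 0.1, 33.7]
wrist_force: [-9.3, 8.5, 12.6]
grip_width: 0.181
```

Run:
```python
from h import *
o=arm.observe()
print(o["tcp_rot"],o["moment"],o["wrist_force"])
```

```text
[-1.79724216e+02  7.01258624e-02  3.36735422e+01] [1.61069998 1.71748256 0.00720716] [-9.34940969  8.54607916 12.57852887]
```

Request:
drive_tool --motion '[{"dp": [0, 0, 0], "rot": [0, 0, -0.005]}, {"dp": [0, 0, 0], "rot": [0, 0, -0.005]}, {"dp": [0, 0, 0], "rot": [0, 0, 0]}, {"dp": [0, 0, 0], "rot": [0, 0, 0]}]'

```text
time: 6.95
tcp_pos: [527.9, -327.4, 68.8]
tcp_rot: [-179.7, 0.0, 37.2]
wrist_force: [-9.4, 9.7, 11.8]
grip_width: 0.18
```

Run:
```python
from h import *
o=arm.observe()
print(o["tcp_rot"],o["moment"],o["wrist_force"])
```

```text
[-1.79728921e+02  8.29028100e-03  3.71806553e+01] [ 1.60274504  1.5320671  -1.12211122] [-9.43572815  9.7200314  11.80020302]
```

The moment about z jumped to -1.1 N m, so the knob is on its stop. Next I release, lift and check.

Request:
drive_tool --motion '[{"dp": [0, 0, 0], "rot": [0, 0, 0]}, {"dp": [0, 0, 0], "rot": [0, 0, 0]}, {"dp": [0, 0, 0], "rot": [0, 0, 0]}, {"dp": [0, 0, 0], "rot": [0, 0, 0]}, {"dp": [0, 0, 0], "rot": [0, 0, 0]}, {"dp": [0, 0, 0], "rot": [0, 0, 0]}]' --hand 1

```text
time: 7.45
tcp_pos: [529.1, -329.2, 68.5]
tcp_rot: [180.0, 0.0, 37.2]
wrist_force: [0.1, -1.0, -0.4]
grip_width: 0.991
```

Request:
drive_tool --motion '[{"dp": [0, 0, -0.15], "rot": [0, 0, 0]}, {"dp": [0, 0, -0.25], "rot": [0, 0, 0]}, {"dp": [0, 0, -0.3], "rot": [0, 0, 0]}, {"dp": [0, 0, -0.3], "rot": [0, 0, 0]}, {"dp": [0, 0, -0.3], "rot": [0, 0, 0]}, {"dp": [0, 0, -0.3], "rot": [0, 0, 0]}]'

```text
time: 7.95
tcp_pos: [528.9, -329.0, 262.3]
tcp_rot: [180.0, -0.0, 37.2]
wrist_force: [-0.3, -1.6, 0.1]
grip_width: 1.004
```

Run:
```python
from h import *
o=arm.observe(); print(o["tcp_pos"],o["tcp_rot"])
p,d=read_camera("scene"); np.savez("scene2.npz",p=p,d=d)
cv2.imwrite("pics/scene2.png",cv2.resize(p[210:310,190:310],None,fx=5.5,fy=5.5,interpolation=cv2.INTER_CUBIC))
W=cloud("scene",d);X,Y,Z=W[...,0],W[...,1],W[...,2]
k=(d>0)&(Z>64)&(Z<84)&(np.hypot(X-528,Y+328)<45)
print("bar",k.sum(),cv2.minAreaRect(W[k][:,:2].astype(np.float32)))
```

```text
[ 528.8899129  -328.95512263  262.30348978] [ 1.79994921e+02 -2.53400448e-03  3.72393132e+01]
bar 109 ((529.5548706054688, -328.2403259277344), (51.34195327758789, 19.300912857055664), 38.282657623291016)
```

View pics/scene2.png

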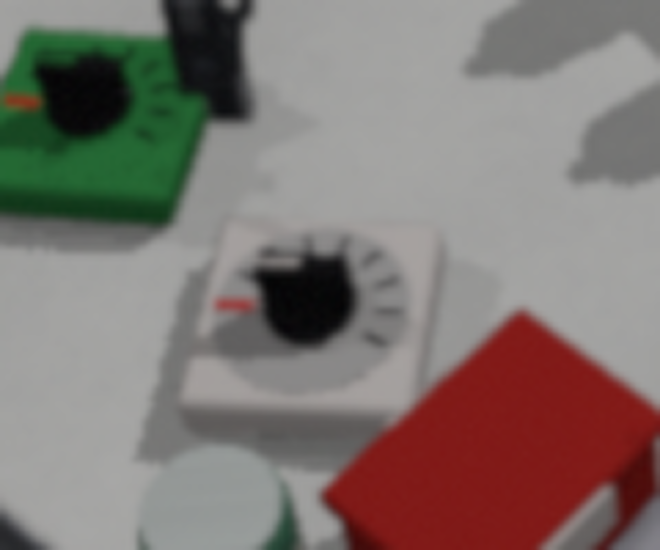

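The pointer line, crop (257,267)-(305,262), now runs parallel to the red mark at (217-257,304). The bar angle measures 38° against the box's 34.5°, which is rough. Now for the carousel angles.

```bash
cat >> h.py <<'E'
from scipy.optimize import least_squares
def carousel(n,d,p,ax=(588,125)):
    W=cloud(n,d);X,Y,Z=W[...,0],W[...,1],W[...,2];ok=d>0
    kn=ok&(Z>172)&(Z<184)&(np.hypot(X-ax[0],Y-ax[1])<130)
    C=[];
    for A,c,_ in comps(kn,6):
        q=ray(n,[c],178)[0][:2]; C.append(q)
    return np.array(C)
E
python3 - <<'E'
from h import *
p,d=(lambda a:(a["p"],a["d"]))(np.load("top0.npz"))
a=np.load("scene0.npz")
for n,p,d in(("top",p,d),("scene",a["p"],a["d"])):
    C=carousel(n,d,p);print(C)
    def res(t):
        # t: cx,cy,phase,r
        o=[]
        for q in C:
            k=np.round((np.arctan2(q[1]-t[1],q[0]-t[0])-t[2])/np.radians(72)); b=t[2]+k*np.radians(72)
            o+=list(q-t[:2]-t[3]*np.array([np.cos(b),np.sin(b)]))
        return o
    s=least_squares(res,[588,125,.05,95]);print(n,s.x[:2],np.degrees(s.x[2]),s.x[3],np.abs(s.fun).max())
    H,S,V=cv2.split(cv2.cvtColor(p,cv2.COLOR_BGR2HSV));W=cloud(n,d)
    ar=((H<12)|(H>168))&(S>80)&(np.hypot(W[...,0]-588,W[...,1]-125)<230)&(W[...,2]<30)&(W[...,0]<450)
    print(comps(ar,3))
    ys,xs=np.nonzero(ar)
    if len(xs):
        for z in (1,10,18): 
            R=np.average(ray(n,np.c_[xs,ys],z),0,S[ar].astype(float)); e=R[:2]-s.x[:2];print(z,R,np.hypot(*e),np.degrees(np.arctan2(e[1],e[0])))
    print(W[245:253,268:279,2].round(0) if n=="top" else "")
cv2.imwrite("pics/tongue.png",cv2.resize(np.load("top0.npz")["p"][228:264,250:300],None,fx=12,fy=12,interpolation=cv2.INTER_CUBIC))
E
```

```text
[[681.49765265 130.90028513]
 [623.04477007  36.8736245 ]
 [610.61213402 217.00610234]
 [514.6200713   64.16834865]
 [506.84231978 174.9430424 ]]
top [587.32338956 124.77828061] 3.9089371117495846 94.77368923772049 0.37895009300025606
[(np.int32(55), array([272.8, 248.7]), array([268, 244,  10,   9], dtype=int32))]
1 [416.92100504 163.89575395   1.        ] 174.83463435627675 167.07121263475804
10 [416.83525267 162.87554935  10.        ] 174.6928925517561 167.40363127875682
18 [416.75902833 161.96870083  18.        ] 174.57184388617202 167.69955897694823
[[  11.   13.    8.   10.   21.    9.   11.   10.   14.   11.   13.]
 [   2.    8.   11.   14.   11. 1670.   11.   18.    9.    5.   14.]
 [   2.   22.   11.   13.   15.    9.    9.   14.   11.   12.   12.]
 [  12.   14.   11.    7.   18.    9.   20.   13.   18.   10.   14.]
 [   4.    9.   11.   16.   15.    7.   16.   12.   19.    6.    9.]
 [  14.   12.   10.    9.   10.   12.   11.   13.   18.    9.   10.]
 [  14.    7.   15.    7.    4.   15.   18.   11.   20.    3.   18.]
 [   8.   13.   10.   12.   11.    9.   13.   12.   10.   14.    5.]]
[[512.5730665  173.38622952]
 [612.31902836 213.23709235]
 [519.23344132  62.26621163]
 [684.41747135 129.62510275]
 [627.42987422  35.1502423 ]]
scene [591.19457635 122.73297571] 4.1624981497082185 93.73872763648355 1.294949836667051
[]
```

View pics/tongue.png

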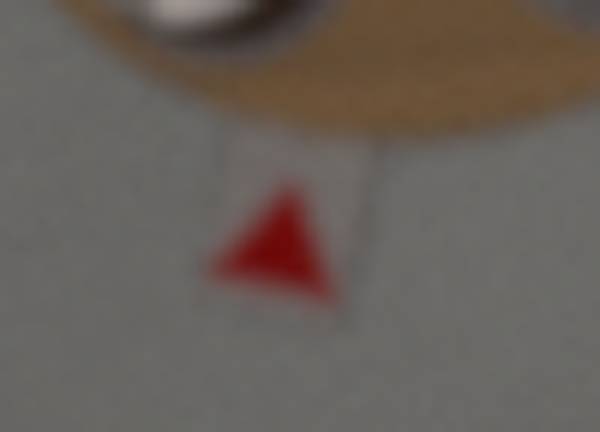

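Request:
drive_tool --motion '[{"dp": [0.257, -0.175, 0], "rot": [0, 0, 0]}, {"dp": [0.257, -0.175, 0], "rot": [0, 0, 0]}, {"dp": [0.257, -0.175, 0], "rot": [0, 0, 0]}, {"dp": [0.257, -0.175, 0], "rot": [0, 0, 0]}, {"dp": [0.257, -0.175, 0], "rot": [0, 0, 0]}, {"dp": [0.257, -0.175, 0], "rot": [0, 0, 0]}, {"dp": [0.257, -0.175, 0], "rot": [0, 0, 0]}, {"dp": [0.257, -0.175, 0], "rot": [0, 0, 0]}, {"dp": [0.257, -0.175, 0], "rot": [0, 0, 0]}, {"dp": [0.257, -0.175, 0], "rot": [0, 0, 0]}]'

```text
time: 8.83
tcp_pos: [647.9, 26.6, 260.4]
tcp_rot: [180.0, -0.0, 37.2]
wrist_force: [-0.0, -0.4, 0.4]
grip_width: 1.002
```

Request:
drive_tool --motion '[{"dp": [0.257, -0.175, 0], "rot": [0, 0, 0]}, {"dp": [0.257, -0.175, 0], "rot": [0, 0, 0]}, {"dp": [0.257, -0.175, 0], "rot": [0, 0, 0]}, {"dp": [0, 0, 0], "rot": [0, 0, 0.0185]}, {"dp": [0, 0, 0], "rot": [0, 0, 0.0185]}, {"dp": [0, 0, 0], "rot": [0, 0, 0.0185]}, {"dp": [0, 0, 0], "rot": [0, 0, 0.0185]}, {"dp": [0, 0, 0], "rot": [0, 0, 0.0185]}, {"dp": [0, 0, 0], "rot": [0, 0, 0]}, {"dp": [0, 0, 0], "rot": [0, 0, 0]}]'

```text
time: 9.67
tcp_pos: [683.1, 130.9, 260.2]
tcp_rot: [180.0, 0.0, 4.2]
wrist_force: [-0.1, 0.2, -0.5]
grip_width: 0.998
```

Run:
```python
from h import *
o=arm.observe(); print(o["tcp_pos"],o["tcp_rot"],o["joints"])
for n in("scene","top"):
    p,d=read_camera(n); np.savez(f"{n}3.npz",p=p,d=d)
    W=cloud(n,d);X,Y,Z=W[...,0],W[...,1],W[...,2]
    k=(d>0)&(Z>66)&(Z<84)&(np.hypot(X-528,Y+328)<45)
    b=(d>0)&(Z>24)&(Z<40)&(np.hypot(X-528,Y+328)<100)
    print("bar",n,k.sum(),cv2.minAreaRect(W[k][:,:2].astype(np.float32)),cv2.minAreaRect(W[b][:,:2].astype(np.float32)))
    c=p[175:255,375:455] if n=="top" else p[220:310,200:300]
    cv2.imwrite(f"pics/cnt_{n}.png",cv2.resize(c,None,fx=5,fy=5,interpolation=cv2.INTER_CUBIC))
```

```text
[683.07737518 130.88096036 260.23697381] [1.79998645e+02 1.29997946e-02 4.15223879e+00] [ 6.62539309e+00  2.21987980e+01  6.69637234e+01 -7.92467513e-04
  9.08505247e+01  9.24731425e+01]
bar scene 103 ((530.3995361328125, -328.92718505859375), (51.65690994262695, 16.013029098510742), 36.24915313720703) ((528.8717041015625, -327.826904296875), (131.12655639648438, 131.53611755371094), 34.51927185058594)
bar top 83 ((526.6715087890625, -327.9136657714844), (51.60163497924805, 17.56313133239746), 34.536094665527344) ((526.1864013671875, -327.6389465332031), (130.06744384765625, 131.3543701171875), 34.5239372253418)
```

View pics/cnt_top.png

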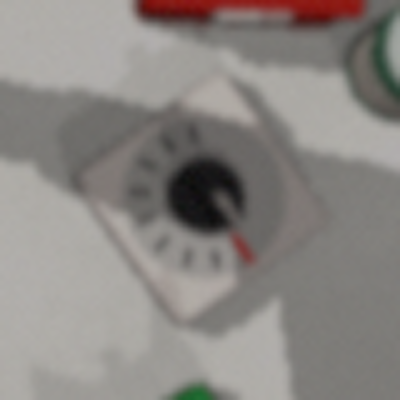

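The top crop shows the white pointer at (222,203) lined up with the red mark at (243,250). The bar angle is 34.5°, the same as the box, so the counter is at zero. Now down onto the blue knob.

Request:
drive_tool --motion '[{"dp": [0, 0, 0.15], "rot": [0, 0, 0]}, {"dp": [0, 0, 0.2], "rot": [0, 0, 0]}, {"dp": [0, 0, 0.2], "rot": [0, 0, 0]}, {"dp": [0, 0, 0.13], "rot": [0, 0, 0]}, {"dp": [0, 0, 0.08], "rot": [0, 0, 0]}, {"dp": [0, 0, 0], "rot": [0, 0, 0]}, {"dp": [0, 0, 0], "rot": [0, 0, 0]}, {"dp": [0, 0, 0], "rot": [0, 0, 0]}]'

```text
time: 10.43
tcp_pos: [684.0, 131.0, 171.2]
tcp_rot: [-180.0, -0.1, 4.0]
wrist_force: [0.5, -0.1, 0.2]
grip_width: 0.999
```

Request:
drive_tool --motion '[{"dp": [0, 0, 0], "rot": [0, 0, 0]}, {"dp": [0, 0, 0], "rot": [0, 0, 0]}, {"dp": [0, 0, 0], "rot": [0, 0, 0]}, {"dp": [0, 0, 0], "rot": [0, 0, 0]}, {"dp": [0, 0, 0], "rot": [0, 0, 0]}, {"dp": [0, 0, 0], "rot": [0, 0, 0]}, {"dp": [0, 0, 0], "rot": [0, 0, 0]}, {"dp": [0, 0, 0], "rot": [0, 0, 0]}, {"dp": [0, 0, 0], "rot": [0, 0, 0]}]' --hand 0 --newtons 40

```text
time: 11.18
tcp_pos: [683.2, 131.0, 169.8]
tcp_rot: [-180.0, -0.0, 3.9]
wrist_force: [-1.0, 1.7, 3.6]
grip_width: 0.243
```

Run:
```python
from h import *
o=arm.observe(); print(o["tcp_pos"],o["tcp_rot"],o["wrist_force"],o["moment"],o["grip_width"]*85)
p,d=read_camera("scene"); 
cv2.imwrite("pics/grip.png",cv2.resize(p[110:230,290:420],None,fx=5,fy=5,interpolation=cv2.INTER_CUBIC))
```

```text
[683.15776032 131.00586813 169.77076415] [-1.79991363e+02 -1.97811698e-02  3.94457884e+00] [-0.99495772  1.73644791  3.61733161] [ 0.07652308  0.26507975 -0.05231856] 20.681786817381486
```

View pics/grip.png

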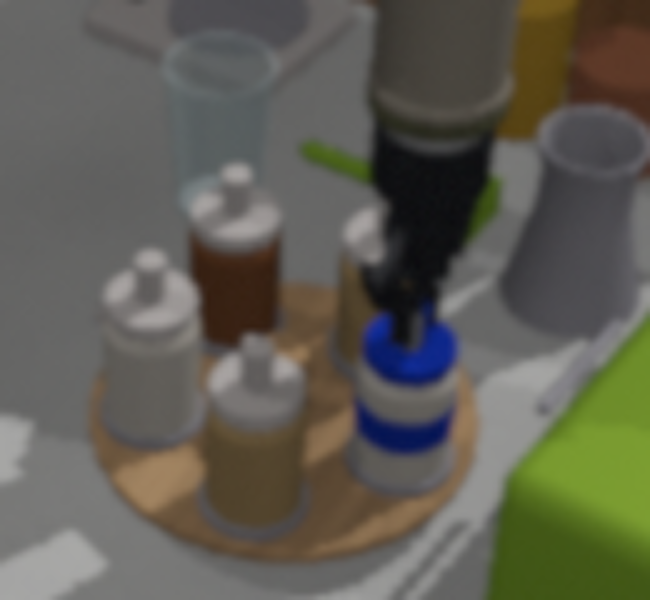

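The crop shows the fingers pinching the blue lid knob at (410,320). Now I turn the carousel counterclockwise along the arc, 3.6° per row.

Request:
drive_tool --motion '[{"dp": [-0.0016, -0.0497, 0], "rot": [0, 0, -0.01]}, {"dp": [-0.0016, -0.0497, 0], "rot": [0, 0, -0.01]}, {"dp": [-0.0016, -0.0497, 0], "rot": [0, 0, -0.01]}, {"dp": [-0.0016, -0.0497, 0], "rot": [0, 0, -0.01]}, {"dp": [-0.0016, -0.0497, 0], "rot": [0, 0, -0.01]}]'

```text
time: 11.65
tcp_pos: [676.6, 160.1, 169.8]
tcp_rot: [180.0, -0.0, 22.1]
wrist_force: [-1.8, -0.5, 4.2]
grip_width: 0.244
```

Run:
```python
from h import *
o=arm.observe(); print(o["tcp_pos"],o["tcp_rot"],o["wrist_force"],o["moment"],o["grip_width"]*85,o["joints"])
e=o["tcp_pos"][:2]-[588,125.3];print(np.hypot(*e),np.degrees(np.arctan2(e[1],e[0])))
```

```text
[676.59928358 160.09203336 169.78891951] [ 1.79991835e+02 -4.11258876e-02  2.21058976e+01] [-1.75917272 -0.52183998  4.20483453] [ 0.09090651  0.23441758 -0.18869931] 20.750658855275827 [9.08839417e+00 2.45993788e+01 7.33786341e+01 1.32137763e-03
 8.19800790e+01 7.69823156e+01]
95.18570605189262 21.439428857896875
```

Small forces and the radius holds at 95. Continuing.

Request:
drive_tool --motion '[{"dp": [-0.0016, -0.0497, 0], "rot": [0, 0, -0.01]}, {"dp": [-0.0016, -0.0497, 0], "rot": [0, 0, -0.01]}, {"dp": [-0.0016, -0.0497, 0], "rot": [0, 0, -0.01]}, {"dp": [-0.0016, -0.0497, 0], "rot": [0, 0, -0.01]}, {"dp": [-0.0016, -0.0497, 0], "rot": [0, 0, -0.01]}, {"dp": [-0.0016, -0.0497, 0], "rot": [0, 0, -0.01]}, {"dp": [-0.0016, -0.0497, 0], "rot": [0, 0, -0.01]}, {"dp": [-0.0016, -0.0497, 0], "rot": [0, 0, -0.01]}, {"dp": [-0.0016, -0.0497, 0], "rot": [0, 0, -0.01]}, {"dp": [-0.0016, -0.0497, 0], "rot": [0, 0, -0.01]}]'

```text
time: 12.48
tcp_pos: [638.9, 205.6, 169.8]
tcp_rot: [180.0, -0.1, 58.1]
wrist_force: [0.3, 1.7, 4.2]
grip_width: 0.243
```

Request:
drive_tool --motion '[{"dp": [-0.0016, -0.0497, 0], "rot": [0, 0, -0.01]}, {"dp": [-0.0016, -0.0497, 0], "rot": [0, 0, -0.01]}, {"dp": [-0.0016, -0.0497, 0], "rot": [0, 0, -0.01]}, {"dp": [-0.0016, -0.0497, 0], "rot": [0, 0, -0.01]}, {"dp": [-0.0016, -0.0497, 0], "rot": [0, 0, -0.01]}, {"dp": [-0.0016, -0.0497, 0], "rot": [0, 0, -0.01]}, {"dp": [-0.0016, -0.0497, 0], "rot": [0, 0, -0.01]}, {"dp": [-0.0016, -0.0497, 0], "rot": [0, 0, -0.01]}, {"dp": [-0.0016, -0.0497, 0], "rot": [0, 0, -0.01]}, {"dp": [-0.0016, -0.0497, 0], "rot": [0, 0, -0.01]}]'

```text
time: 13.32
tcp_pos: [581.5, 220.2, 169.8]
tcp_rot: [180.0, -0.1, 94.1]
wrist_force: [-0.4, 4.4, 3.5]
grip_width: 0.243
```

Run:
```python
from h import *
o=arm.observe(); print(o["tcp_pos"],o["tcp_rot"],o["wrist_force"],o["moment"],o["grip_width"]*85,o["joints"])
e=o["tcp_pos"][:2]-[588,125.3];print(np.hypot(*e),np.degrees(np.arctan2(e[1],e[0])))
```

```text
[581.51368998 220.23901805 169.7722975 ] [ 1.79953395e+02 -1.03129989e-01  9.41457980e+01] [-0.43848665  4.39701628  3.47513522] [ 0.63206433  0.25700583 -0.16547533] 20.62112272099419 [15.96933749 13.51531397 86.95129794  0.09295911 79.46665444 11.80664101]
95.16033504102002 93.90842010765884
```

Request:
drive_tool --motion '[{"dp": [-0.0016, -0.0497, 0], "rot": [0, 0, -0.01]}, {"dp": [-0.0016, -0.0497, 0], "rot": [0, 0, -0.01]}, {"dp": [-0.0016, -0.0497, 0], "rot": [0, 0, -0.01]}, {"dp": [-0.0016, -0.0497, 0], "rot": [0, 0, -0.01]}, {"dp": [-0.0016, -0.0497, 0], "rot": [0, 0, -0.01]}, {"dp": [-0.0016, -0.0497, 0], "rot": [0, 0, -0.01]}, {"dp": [-0.0016, -0.0497, 0], "rot": [0, 0, -0.01]}, {"dp": [-0.0016, -0.0497, 0], "rot": [0, 0, -0.01]}, {"dp": [-0.0016, -0.0497, 0], "rot": [0, 0, -0.01]}, {"dp": [-0.0016, -0.0497, 0], "rot": [0, 0, -0.01]}]'

```text
time: 14.15
tcp_pos: [526.5, 198.3, 169.7]
tcp_rot: [180.0, -0.1, 130.2]
wrist_force: [-5.2, 4.2, 5.6]
grip_width: 0.241
```

Request:
drive_tool --motion '[{"dp": [-0.0016, -0.0497, 0], "rot": [0, 0, -0.01]}, {"dp": [-0.0016, -0.0497, 0], "rot": [0, 0, -0.01]}, {"dp": [-0.0016, -0.0497, 0], "rot": [0, 0, -0.01]}, {"dp": [-0.0016, -0.0497, 0], "rot": [0, 0, -0.01]}, {"dp": [-0.0016, -0.0497, 0], "rot": [0, 0, -0.01]}, {"dp": [-0.0016, -0.0497, 0], "rot": [0, 0, -0.01]}, {"dp": [-0.0016, -0.0497, 0], "rot": [0, 0, -0.01]}, {"dp": [-0.0016, -0.0497, 0], "rot": [0, 0, -0.01]}, {"dp": [-0.0016, -0.0497, 0], "rot": [0, 0, -0.01]}]'

```text
time: 14.9
tcp_pos: [496.5, 153.7, 169.7]
tcp_rot: [180.0, -0.1, 162.6]
wrist_force: [-8.4, 3.5, 8.3]
grip_width: 0.241
```

Request:
drive_tool --motion '[{"dp": [0, -0.035, 0], "rot": [0, 0, -0.007]}, {"dp": [0, -0.025, 0], "rot": [0, 0, -0.005]}, {"dp": [0, -0.0099, 0], "rot": [0, 0, -0.002]}, {"dp": [0, 0, 0], "rot": [0, 0, 0]}, {"dp": [0, 0, 0], "rot": [0, 0, 0]}, {"dp": [0, 0, 0], "rot": [0, 0, 0]}]'

```text
time: 15.4
tcp_pos: [494.3, 145.5, 169.7]
tcp_rot: [180.0, -0.1, 167.4]
wrist_force: [-10.1, 1.9, 9.5]
grip_width: 0.246
```

```bash
cat > chk.py <<'E'
from h import *
import sys
t=sys.argv[1]
o=arm.observe(); print(o["time"],o["tcp_pos"],o["tcp_rot"],o["wrist_force"],o["moment"],o["grip_width"]*85,o["joints"],np.abs(o["joint_velocities"]).max())
e=o["tcp_pos"][:2]-[588,125.3];print(np.hypot(*e),np.degrees(np.arctan2(e[1],e[0])))
ax={"top":(587.32,124.78,94.77),"scene":(591.19,122.73,93.74)}
for n in("top","scene"):
    p,d=read_camera(n);np.savez(f"{n}_{t}.npz",p=p,d=d);cv2.imwrite(f"pics/{n}_{t}.png",p)
    C=carousel(n,d,p);cx,cy,r=ax[n]
    a=np.degrees(np.arctan2(C[:,1]-cy,C[:,0]-cx));R=np.hypot(C[:,0]-cx,C[:,1]-cy);print(n,a.round(1),R.round(1),((a-167.6+36)%72-36).round(2))
    W=cloud(n,d);X,Y,Z=W[...,0],W[...,1],W[...,2]
    k=(d>0)&(Z>66)&(Z<84)&(np.hypot(X-528,Y+328)<45)
    print("bar",cv2.minAreaRect(W[k][:,:2].astype(np.float32)) if k.sum() else None)
E
python3 chk.py a
```

```text
15.4 [494.26231937 145.49630527 169.69389871] [ 1.79991083e+02 -1.45671722e-01  1.67412301e+02] [-10.12809179   1.86117606   9.50109155] [0.24694473 1.5124796  0.06399132] 20.88428609390136 [ 1.06554935e+01 -2.55720204e+00  1.04094619e+02  6.70039972e-02
  7.85929201e+01 -6.67701225e+01] 0.06238298987322282
95.88870379810342 167.84117327638853
top [  23.6  -48.    92.1 -120.4] [95.  94.6 96.6 94.1] [ 0.01  0.42 -3.51 -0.04]
bar ((526.2769165039062, -326.9453430175781), (51.30034637451172, 17.73709487915039), 33.074039459228516)
scene [ 168.5   95.4   23.5 -120.5  -47.9] [92.2 94.7 92.5 93.6 94.5] [ 0.94 -0.18 -0.13 -0.14  0.54]
bar ((529.2448120117188, -328.0818786621094), (51.65339660644531, 18.360919952392578), 35.41141891479492)
```

View pics/top_a.png

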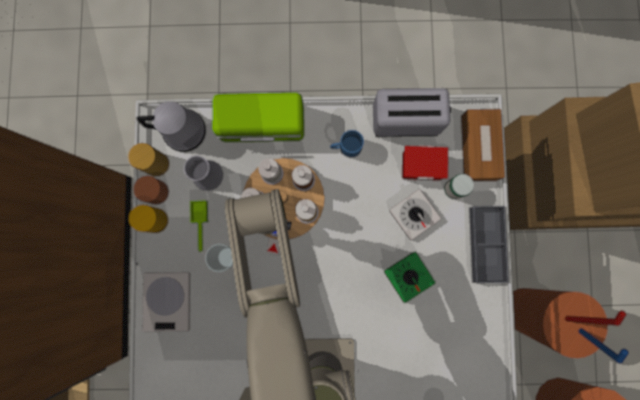

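View pics/scene_a.png

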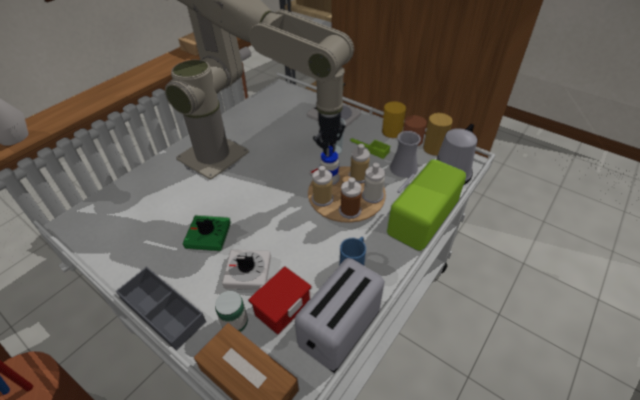

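The top view shows the three unoccluded white knobs (270,170), (302,175), (305,209) within about 0.4° of the front spacing. The one half hidden by the arm reads 3.5° off and doesn't count. The counter pointer is still on its mark. I'll cross-check the front angle with the other view.

Run:
```python
from h import *
for n in("top","scene"):
    a=np.load(n+"0.npz");p,d=a["p"],a["d"];H,S,V=cv2.split(cv2.cvtColor(p,cv2.COLOR_BGR2HSV))
    u,v=proj(n,[[417,163,11]])[0];print(n,u,v)
    vv,uu=np.mgrid[:400,:640]
    m=((H<12)|(H>168))&(S>70)&(np.hypot(uu-u,vv-v)<12);print(comps(m,3))
    ys,xs=np.nonzero(m)
    if len(xs): A=ray(n,np.c_[xs,ys],11).mean(0)
    W=cloud(n,d);Z=W[...,2];R=np.hypot(W[...,0]-588,W[...,1]-125.3)
    w=(H>5)&(H<22)&(S>80)&(R<150)&(Z<42)&(Z>22)
    ys,xs=np.nonzero(cv2.morphologyEx(w.astype(np.uint8),cv2.MORPH_CLOSE,np.ones((3,3))))
    P=ray(n,np.c_[xs,ys],32)[:,:2].astype(np.float32); h=cv2.convexHull(P)[:,0]
    f=least_squares(lambda t:np.hypot(*(h-t[:2]).T)-t[2],[588,125,142],loss="soft_l1");c=f.x
    print("disc",c,cv2.minEnclosingCircle(P))
    if len(m.nonzero()[0]): e=A[:2]-c[:2];print("arrow",A,np.hypot(*e),np.degrees(np.arctan2(e[1],e[0])))
p=np.load("scene_a.npz")["p"]
cv2.imwrite("pics/fin.png",cv2.resize(p[100:230,270:400],None,fx=4.5,fy=4.5,interpolation=cv2.INTER_CUBIC))
```

```text
top 272.70573785567984 248.53194036407743
[(np.int32(63), array([272.8, 248.5]), array([268, 244,  10,   9], dtype=int32))]
disc [588.36178826 124.72916859 138.66151564] ((588.3422241210938, 124.05145263671875), 139.59072875976562)
arrow [417.134685   162.58782172  11.        ] 175.36247747980738 167.53237095223247
scene 315.1795773788743 171.4453294728786
[]
disc [591.5645797  119.93805785 138.92012427] ((591.6142578125, 121.07733154296875), 140.95664978027344)
```

View pics/fin.png

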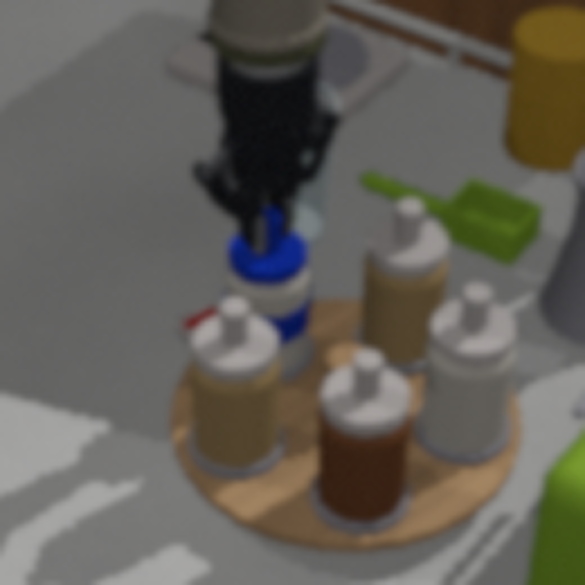

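The crop shows the gripper on the blue knob at (268,235) and the blue jar standing next to the red arrow at (200,318). The front angle from the disc fit is 167.5°, and the turntable sits at about 167.7°. Handing in.

```bash
python3 -c "
from h import *
print(finish_job())"
```

```text
the job is handed in; nothing more can be done
None
```

I turned the scoop counter back to its zero stop, then turned the carousel until the blue jar stood at the red arrow. The job was handed in at about 15.5 s, with the gripper still holding the blue lid knob; it returned no verdict.

- **Counter:** at the stop the wrist moment about z jumped to about 1.1 N m. With the arm clear, the top view put the knob bar at 34.5°, the same as the box. In the last views, with the arm over the carousel, the bar read 33.1° (top) and 35.4° (scene). That ±1.5° is within measuring scatter, and the pointer was still on the mark.
- **Carousel:** the front angle measured 167.4–167.7° by different axis fits. The TCP stood at 167.8°. The three unoccluded white knobs in the top view were 0–0.4° off the front spacing.
- **Checks that disagreed:**
  - A fourth knob, half hidden by the arm, read 3.5° off in the top view but only 0.2° off in the scene view.
  - The gripped blue knob read 0.9° off in the scene view, where the fingers partly cover it.
  - I could not check the arrow's angle from the scene camera, because it was hidden there before the turn.
- **Forces:** readings at the end of each move stayed below about 20 N. In the last pictures I saw none of the other things out of place, though I did not measure them.

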